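Start and tighten the strainer nut on the citrus press

ROBOT

A 7-joint arm with a two-finger parallel gripper is mounted at the origin on the work surface. World frame = base frame: x ahead of the robot, y to its left, z up, the work surface at z = 0. Lengths are in mm, angles in rad, forces in N, time in s.
With the tool pointing down it reaches from about 425 to 800 mm from the base axis. Payload 8.3 kg.
Tool frame: the origin (TCP) lies at the very end of the fingers, on their centre line; the grasp point (between the pads) lies robot.grip_point_offset behind it (robot.grip_point_offset is the distance from the TCP to the grasp point, in mm); z points along the fingers, y is the line along which they close (so a half turn about z gives the same grasp; the last joint's range is limited). The gripper opens to 85 mm and grips with 20 to 120 N. Pads are 22 mm wide; open, the fingers measure 114 mm over their backs; the gripper's body (76 mm by 85 mm) begins 54 mm behind the grasp point. The pads swing forward as they close: fully open they stand 13 mm farther back than shut.
Start: joints at [-1.192, 0.383, 0.016, 1.37, -0.006, 1.388, -0.046], TCP at [267.178, 564.995, 231.279] pointing down, gripper open.
Joint ranges: [-2.95, 2.95], [-0.25, 2.06], [-1.52, 1.56], [0.18, 2.33], [-1.44, 4.58], [0.02, 2.06], [-3.01, 3.01]. Speed limits (rad/s): [2.39, 2.39, 3.01, 3.01, 3.14, 3.14, 3.14].

INTERFACE

Orientations are given as [roll, pitch, yaw] about the fixed x, y, z axes, in that order (R = Rz(yaw) Ry(pitch) Rx(roll)).
In Python, from bench import robot, vision gives the robot as it stands.
- The arm moves only by the tool step_arm, never from a script. Its argument "moves" is a list of rows, each a list of 3 entries, a list of its own where there are three numbers: the shift along the tool's x, y, z in cm, then the turn, a rotation vector about the tool's x, y, z in rad, then the gripper's target within -1 to 1 (shut at 1, half-way at 0, fully open at -1). A call has 1 to 12 rows; each row shifts and turns the commanded pose from where the row before left it, along the tool's axes as they then stand; what a row does not reach is not made up. A row lasts 1/12 s, in which the tool goes at most 41.7 mm and 7.16 degrees, less where a joint would pass 70% of its speed; a pose out of reach is approached as far as the arm can. A call with a gripper value outside its range is refused whole. The fingers move at their own pace and stop on an object; the grip force is fixed at half the most. Time passes only in rows, so rows that do not move let the fingers close. It gives the time, the measured TCP pose, the force, the opening and the grip force at its end, in the units of the state.
- robot.get_obs(): the state, without advancing time (a new reading comes with each control period).
- vision.read_camera(name): name is "scene" or "top" or "wrist"; returns (picture, depth): 420x560x3 uint8, red, green, blue; 420x560 float32, mm along the optical axis (not along the pixel's ray), 0 where there is no reading.
- vision.camera_params(name): a dict with "fx", "fy", "cx", "cy" (pixels), "eye" and "orientation" of the camera in the world. Camera axes: x right, y down, z forward; pixel columns grow to the right and rows downward; lengths in mm; the calibration is good to about 2 mm. A picture is of the moment at which its call begins: read the wrist's pose just before it. camera_params takes no time and is no camera call; for the wrist camera it gives the pose at the moment of the call.
- robot.job_done(): hands the job in; it is judged then, once.
The state is a dict: "time_s": time; "joint_pos": joint angles; "joint_vel": joint speeds; "joint_efforts": joint torques, N m; "eef_pos": TCP position; "tool_rot": TCP orientation; "force": force on the tool from outside, world axes, zero at the start; "torque": the same for the moment, N m; "gripper_width": opening from 0.0 (shut) to 1.0 (fully open); "grasp_force": force on a finger pad.
Only numpy, scipy, OpenCV 4.12 (cv2) and the standard library are available. Lean on these libraries where they do the work, as an engineer would, in place of code of your own. Each camera call takes 0.05 s, during which the arm holds its last target. There are 200 camera calls.

TASK

Refit the brass hex nut from the cork coaster on the stud of the citrus press: set it squarely on the stud, back it off (anticlockwise from above) until the thread drops in, then turn it clockwise until its flange is fully home, flush on the strainer plate. Never force it: turn it by feel and stop when it resists, then let go and leave the other kitchen things alone.

Things in the scene. Friction and masses are not known exactly. Their poses are not given: they have to be found in the camera images.
- nut: Loose brass hex flange nut, about 0.16 kg, flange down on the coaster, 36 mm high. Flange: round, 52 mm across, lowest 5 mm. Above it a hexagon 40 mm across flats (46 over corners, flats 23 long), 5 to 36 mm high. Bore 29 mm across for the lowest 18 mm, 18 mm above. Origin: centre of the flange's underside, z up. The outward normals of the six flats lie at 0, 60, 120.. degrees from its x axis.
- nut_pins (a point): Point on the nut's axis, 6 mm above its underside, at the height of its inner thread: three round pins of 4 mm diameter at 0, 120 and 240 degrees from the nut's x axis that reach in to 9.2 mm from the axis. The nut's own weight makes it drop and follow the thread while it is turned in loose jaws, like in a spanner.
- coaster: Flat round cork coaster, fixed, 104 mm across, 8 mm thick, on the table; the nut waits on it. Origin: centre of its underside.
- press: Citrus press, fixed: green drum 156 mm across at the foot, 148 mm at the top, 50 mm high; its top is a flat steel strainer plate with the upright stud in the middle. Origin: centre of its underside.
- seat (a point): Where the stud's axis meets the top of the strainer plate, z up. The nut is home when its origin lies here, flange flush on the plate. Screwing clockwise from the back-off stop (see thread_top), it is flush after about 60 degrees and wedges snug at about 80. Turn by feel: 0.15 Nm is plenty, and the nut's force on press or stud must stay below 60 N.
- stud_tip (a point): Top of the fixed stud, on its axis, 48 mm above the plate. Smooth steel core of 16 mm diameter, tapering over its top 8 mm to 6 mm. The nut slips over it with about 1 mm radial play until its pins meet the thread.
- thread_top (a point): On the stud's axis 16 mm above the plate: top of the coarse thread (26 mm diameter). Three equal ridges 120 degrees apart, each 76 degrees long, falling 4 mm per 60 degrees clockwise, with an open gap of 34 degrees past its upper, anticlockwise end and a blunt stop at its clockwise end. Their rotation about the axis differs every time and is not in this point's axes.
- thread_rest (a point): On the stud's axis 9 mm above the plate. A nut set on rests on the ridges, underside 7 to 12 mm above the plate (caught on top of the stops, it then first falls onto the ridges). Clockwise it jams on the stops. Anticlockwise, within about 120 degrees, it climbs, drops through the gaps to 3 to 4 mm above the plate and up to 15 degrees later meets a hard stop.
- bowl: Terracotta bowl, 150 mm across, 60 mm high, bystander; origin at the centre of its underside.
- reamer: Wooden citrus reamer standing on its handle end, 135 mm high, up to 48 mm across, bystander; origin at the centre of its underside.
- cup: Steel measuring cup, 68 mm across, 55 mm high, with a flat handle reaching 123 mm from its axis along its x, bystander; origin at the centre of its underside.
- carafe: Empty glass carafe, 100 mm across, 180 mm high, bystander; origin at the centre of its underside.
- jar: Small amber spice jar with a wooden cap, 60 mm across, 90 mm high, bystander; origin at the centre of its underside.
Mind the look-alikes: they are no part of the job. Of the things like the press, leave any that is blue; of the rest the smaller one is meant.

How it is judged (in metres and radians):
On the way:
1. the nut stands on the stud, upright, and its thread has dropped in (underside less than 5.3 mm above the strainer plate, not yet home) (z of nut in the frame of seat between 0.0018 and 0.0053 m and horizontal distance between nut and seat below 0.004 m and angle between nut's own z axis and vertical below 0.1 rad), for 0.1 s.
At the end, for the whole second after the job is handed in: The nut is screwed home on the press's stud: underside within 1.5 mm of the strainer plate, within 4 mm of the stud's axis, upright within 0.05 rad, at rest and released (z of nut in the frame of seat between -0.002 and 0.0015 m and horizontal distance between nut and seat below 0.004 m and angle between nut's own z axis and vertical below 0.05 rad and linear speed of nut below 0.01 m/s and contact force between the fingers and nut below 0.1 N); the robot touches nothing.
It fails at once if the nut is forced or dropped hard: contact force of the nut against the press or its stud over 60 N (contact force between nut and press above 60 N).
It fails at once if the bowl or the cup is shoved by 30 mm or tipped by 0.3 rad (distance of any of bowl, cup from where it was at the start of the episode above 0.03 m or angle between any of bowl, cup's own z axis and vertical above 0.3 rad).
It fails at once if the reamer is shoved by 30 mm or tipped by 0.3 rad (distance of reamer from where it was at the start of the episode above 0.03 m or angle between reamer's own z axis and vertical above 0.3 rad).
It fails at once if the carafe or the jar is shoved by 30 mm or tipped by 0.3 rad (distance of any of carafe, jar from where it was at the start of the episode above 0.03 m or angle between any of carafe, jar's own z axis and vertical above 0.3 rad).
It also fails if it takes over 72 s, if anything falls off the work surface, if the arm or the gripper's body presses on something with over 40 N, if the wrist force passes 120 N, or if a joint passes its speed limit or range.

## Working session

There is one attempt and no reset: what is moved stays moved. The work goes in short steps, Python scripts to look and compute and a tool call to move; the robot and the scene stay as the last step left them, time stands still between calls to the robot, and variables do not carry over. Pictures are saved under pics/ and viewed, at most 13 in all, crops included, and the job is handed in when it is done.

Besides the shell and the picture viewer there is one more tool, called after ">>>" as a command line: name --argument value ..., lists and objects as JSON in quotes. step_arm: Moves the arm, as the interface text tells. Its arguments: {"type":"object","properties":{"moves":{"type":"array"}},"required":["moves"]}

```bash
mkdir -p pics
cat > h.py <<'E'
import numpy as np, cv2
from bench import robot, vision
from scipy.spatial.transform import Rotation as R
def snap(n,f):
    p,d=vision.read_camera(n); c=vision.camera_params(n); cv2.imwrite(f'pics/{f}.png',p[:,:,::-1]); np.savez(f'pics/{f}.npz',p=p,d=d,eye=c['eye'],o=np.array(c['orientation']),k=[c['fx'],c['fy'],c['cx'],c['cy']]); return p,d
def rot(o):
    o=np.array(o); return o if o.shape==(3,3) else R.from_euler('xyz',o).as_matrix()
def ray(f,u,v):
    z=np.load(f'pics/{f}.npz'); fx,fy,cx,cy=z['k']; return z['eye'],rot(z['o'])@np.array([(u-cx)/fx,(v-cy)/fy,1])
def onz(f,u,v,h):
    e,d=ray(f,u,v); return e+d*(h-e[2])/d[2]
def pt(f,u,v):
    e,d=ray(f,u,v); return e+d*np.load(f'pics/{f}.npz')['d'][int(v),int(u)]
E
python3 - <<'E'
from h import *
a,_=snap('top','top0'); b,_=snap('scene','sc0')
print(vision.camera_params('top'),vision.camera_params('scene'),vision.camera_params('wrist'))
print(robot.get_obs(), robot.grip_point_offset)
E
```

```text
{'fx': 445.02352142481124, 'fy': 445.02352142481124, 'cx': 280.7935952039769, 'cy': 215.31519309855625, 'eye': array([ 361.91007539,  -14.48619839, 1413.35532947]), 'orientation': array([-3.03746158,  0.00446289, -1.56929082])} {'fx': 403.2811774767302, 'fy': 403.2811774767302, 'cx': 281.4514198965449, 'cy': 211.96946503052277, 'eye': array([1347.82661496,  141.5736215 ,  845.69859531]), 'orientation': array([-2.28199287, -0.02161994,  1.72945392])} {'fx': 294.5906700474266, 'fy': 294.5906700474266, 'cx': 279.15710219795847, 'cy': 209.73767189590643, 'eye': array([199.49335079, 597.10449947, 372.81068334]), 'orientation': array([2.83941942e+00, 1.37973342e-03, 1.12837228e+00])}
{'time_s': 0.1, 'joint_pos': array([-1.19188655,  0.38417788,  0.01635401,  1.37105033, -0.00632838,
        1.38819084, -0.04648495]), 'joint_vel': array([ 0.00264313, -0.00350976,  0.0005615 , -0.00374243,  0.00013976,
       -0.0020363 ,  0.00219963]), 'joint_efforts': array([ 3.56260789e-03, -6.29129362e+01,  8.47463999e-01, -3.72759461e+01,
        1.68244477e-02,  1.04509498e-02,  2.02060022e-05]), 'eef_pos': array([266.98706484, 564.60349112, 230.363269  ]), 'tool_rot': array([-3.13981387e+00, -9.26652542e-06,  2.69987564e+00]), 'force': array([ 0.76043003,  0.40418957, -0.06915287]), 'torque': array([-0.03460098,  0.01509255, -0.0063106 ]), 'grasp_force': 0.0, 'gripper_width': 1.0029637972004104} 18.700000000000003
```

View pics/top0.png

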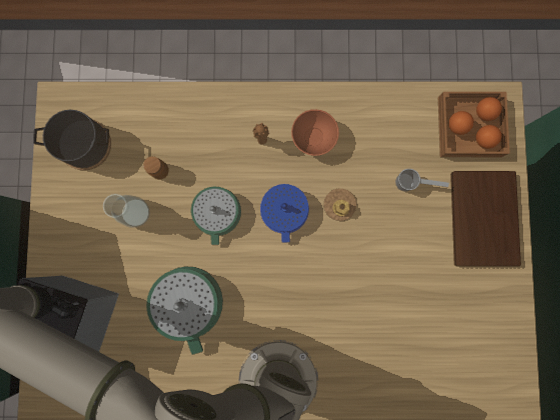

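View pics/sc0.png

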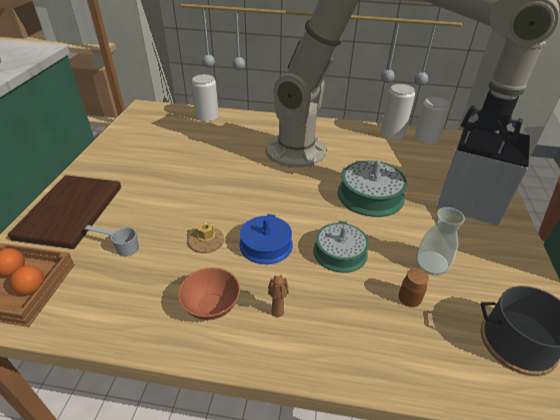

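The top view shows the nut at (342,206), the small green press at (216,210), the blue look-alike at (285,208) and the large green one at (184,303). In the scene view the nut is at (206,232) and the press at (342,243).

Run:
```python
from h import *
for f,u,v in [('top0',342,206),('sc0',206,226),('top0',210,205),('top0',210,217),('sc0',330,247),('sc0',355,247)]: print(f,pt(f,u,v))
for f,u,v,h in [('top0',343,207,44),('sc0',206,226,44),('top0',215.5,210.5,50),('sc0',342,243,50)]: print(onz(f,u,v,h))
```

```text
top0 [ 539.44600824 -203.32413563    2.56206969]
sc0 [ 520.65541635 -197.52045588   36.79669784]
top0 [535.79908802 210.08860312  53.17525894]
top0 [498.54948263 209.30223901  53.87490519]
sc0 [557.41988712 167.54784304  52.82369587]
sc0 [544.02761058 235.63618703  51.79388708]
[ 531.11265766 -200.83372416   44.        ]
[ 528.02140733 -194.50081023   44.        ]
[519.11543345 193.31986991  50.        ]
[533.01769588 199.64186469  50.        ]
```

>>> step_arm --moves '[[[-3.2,-1.9,0],[0,0,0],-1],[[-3.2,-1.9,0],[0,0,0],-1],[[-3.2,-1.9,0],[0,0,0],-1],[[-3.2,-1.9,0],[0,0,0],-1],[[-3.2,-1.9,0],[0,0,0],-1],[[-3.2,-1.9,0],[0,0,0],-1],[[-3.2,-1.9,0],[0,0,0],-1],[[-3.2,-1.9,0],[0,0,0],-1],[[-3.2,-1.9,0],[0,0,0],-1],[[-3.2,-1.9,0],[0,0,0],-1],[[-3.2,-1.9,0],[0,0,0],-1],[[-3.2,-1.9,0],[0,0,0],-1]]'

```text
time_s: 1.1
eef_pos: [517.3, 192.9, 231.0]
tool_rot: [-3.141, -0.0, 2.7]
force: [-0.2, -0.2, -0.8]
gripper_width: 0.999
grasp_force: 0.0
```

Run:
```python
from h import *
snap('wrist','w0'); o=robot.get_obs(); print(o['joint_pos'],o['eef_pos'],o['tool_rot'],o['gripper_width']); c=vision.camera_params('wrist'); print(c['eye'],c['orientation'])
```

```text
[-0.63859392  0.22808918  0.28606001  1.58391504 -0.06087355  1.33861832
  0.77350466] [521.57772657 184.11819244 231.18028708] [-3.13867548  0.0035865   2.68986432] 1.0011485503776048
[454.01516366 217.66854316 373.34067734] [2.83587844e+00 2.56410241e-03 1.11833179e+00]
```

View pics/w0.png

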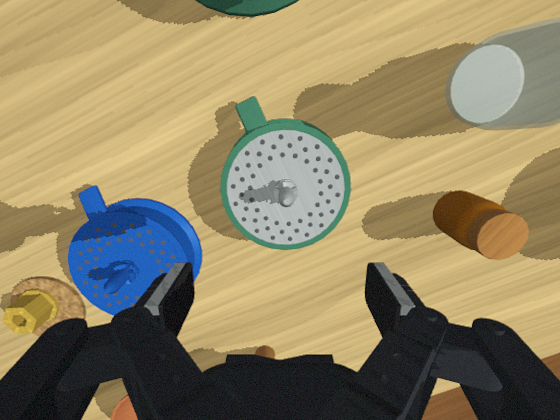

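The wrist view shows the green press plate centred near (286,184) with the stud upright and the tip near (287,190). The nut is at the left edge, around (30,312).

>>> step_arm --moves '[[[0,0,0],[0,0,0.12],-1],[[0,0,0],[0,0,0.12],-1],[[0,0,0],[0,0,0.12],-1],[[0,0,0],[0,0,0.12],-1],[[0,0,0],[0,0,0.12],-1],[[0,0,0],[0,0,0.12],-1],[[0,0,0],[0,0,0],-1],[[0,0,0],[0,0,0],-1],[[0,0,0],[0,0,0],-1],[[0,0,0],[0,0,0],-1]]'

```text
time_s: 1.98
eef_pos: [516.7, 194.8, 231.2]
tool_rot: [-3.141, 0.0, 1.983]
force: [1.1, 0.5, 0.2]
gripper_width: 0.998
grasp_force: 0.0
```

Run:
```python
from h import *
snap('wrist','w1'); o=robot.get_obs(); print(o['joint_pos'],o['eef_pos'],o['tool_rot'])
p=cv2.imread('pics/w1.png'); hsv=cv2.cvtColor(p,cv2.COLOR_BGR2HSV)
m=((hsv[...,0]>65)&(hsv[...,0]<95)&(hsv[...,1]>60)).astype(np.uint8)
cs=[c for c in cv2.findContours(m,0,1)[0] if cv2.contourArea(c)>1500]
for c in cs: print(cv2.contourArea(c),cv2.boundingRect(c))
cv2.imwrite('pics/w1c.png',cv2.resize(p[80:320,150:430],None,fx=2.5,fy=2.5,interpolation=2))
```

```text
[-0.7147139   0.2292395   0.35587767  1.58807968 -0.08147203  1.33914976
  0.06263204] [516.78594619 194.72682597 231.21307982] [-3.14137243e+00 -4.56531433e-05  1.98207383e+00]
13652.5 (198, 116, 152, 131)
6946.5 (0, 0, 180, 110)
```

View pics/w1c.png

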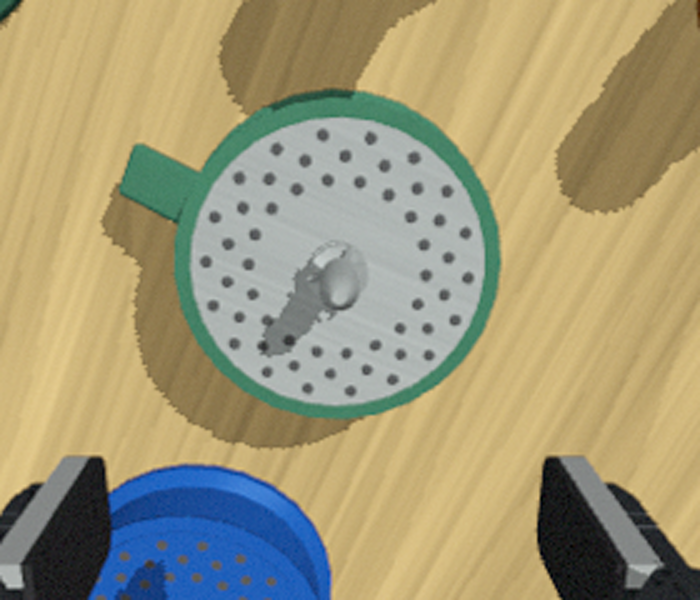

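The crop shows the plate centred at crop (338,260), which is image (285,184). The stud tip is at crop (344,291), which is image (287.6,196.4).

Run:
```python
from h import *
f='w1'; z=np.load('pics/w1.npz'); d=z['d']
p=cv2.imread('pics/w1.png'); hsv=cv2.cvtColor(p,cv2.COLOR_BGR2HSV)
m=((hsv[...,0]>65)&(hsv[...,0]<95)&(hsv[...,1]>60)).astype(np.uint8)
cs,hi=cv2.findContours(m,cv2.RETR_CCOMP,cv2.CHAIN_APPROX_NONE)
for c in cs:
    if cv2.contourArea(c)>8000:
        c=cv2.convexHull(c) if False else c
        e=cv2.fitEllipse(c); print(cv2.contourArea(c),e)
        for h in (50,): print(onz(f,*e[0],h))
# plate heights
print([pt(f,u,v).round(1) for u,v in [(285,140),(330,184),(240,184),(300,235)]])
# stud tip: depth
print([pt(f,u,v).round(1) for u,v in [(286,195),(288,197),(287,199)]], onz(f,287.6,196.5,98))
print(onz('sc0',343,228,98))
```

```text
13652.5 ((279.8655090332031, 179.83628845214844), (125.47798156738281, 145.2486114501953), 115.95426177978516)
[514.54411988 204.13115651  50.        ]
10863.0 ((284.4950866699219, 184.13026428222656), (116.34886932373047, 118.92073822021484), 82.96724700927734)
[521.25253555 201.72479783  50.        ]
[array([502.3, 246.1,  50. ]), array([567.6, 222.4,  51.5]), array([475.5, 182.2,  50.8]), array([563. , 152.8,  49.5])]
[array([522. , 201.7,  97.7]), array([524.5, 200.8,  98.1]), array([524.6, 198.3,  96.9])] [523.93972955 201.04566495  98.        ]
[523.65268588 196.21640517  98.        ]
```

>>> step_arm --moves '[[[-3.64,-1.46,0.4],[0,0,0],-1],[[-3.64,-1.46,0.4],[0,0,0],-1],[[-3.64,-1.46,0.4],[0,0,0],-1],[[-3.64,-1.46,0.4],[0,0,0],-1],[[-3.64,-1.46,0.4],[0,0,0],-1],[[-3.64,-1.46,0.4],[0,0,0],-1],[[-3.64,-1.46,0.4],[0,0,0],-1],[[-3.64,-1.46,0.4],[0,0,0],-1],[[-3.64,-1.46,0.4],[0,0,0],-1],[[-3.64,-1.46,0.4],[0,0,0],-1],[[0,0,0],[0,0,0],-1],[[0,0,0],[0,0,0],-1]]'

```text
time_s: 3.03
eef_pos: [526.6, -200.9, 191.0]
tool_rot: [-3.14, 0.001, 1.975]
force: [0.2, 0.4, 1.3]
gripper_width: 0.996
grasp_force: 0.0
```

>>> step_arm --moves '[[[0,0,0],[0,0,0.1],-1],[[0,0,0],[0,0,0.1],-1],[[0,0,0],[0,0,0.1],-1],[[0,0,0],[0,0,0.1],-1],[[0,0,0],[0,0,0],-1],[[0,0,0],[0,0,0],-1],[[0,0,0],[0,0,0],-1],[[0,0,0],[0,0,0],-1]]'

```text
time_s: 3.7
eef_pos: [527.8, -196.8, 191.3]
tool_rot: [3.142, -0.0, 1.583]
force: [-0.2, -0.6, -0.4]
gripper_width: 0.996
grasp_force: 0.0
```

Run:
```python
from h import *
snap('wrist','w2'); o=robot.get_obs(); print(o['joint_pos'],o['eef_pos'],o['tool_rot'])
p=cv2.imread('pics/w2.png'); 
cv2.imwrite('pics/w2c.png',cv2.resize(p[100:300,180:380],None,fx=3,fy=3,interpolation=2))
```

```text
[-0.23511097  0.31315708  0.66943962  1.62989555 -0.20173554  1.26889543
  0.48245772] [ 527.74613541 -197.03046493  191.32738135] [ 3.14153500e+00 -1.30406707e-04  1.58230278e+00]
```

View pics/w2c.png

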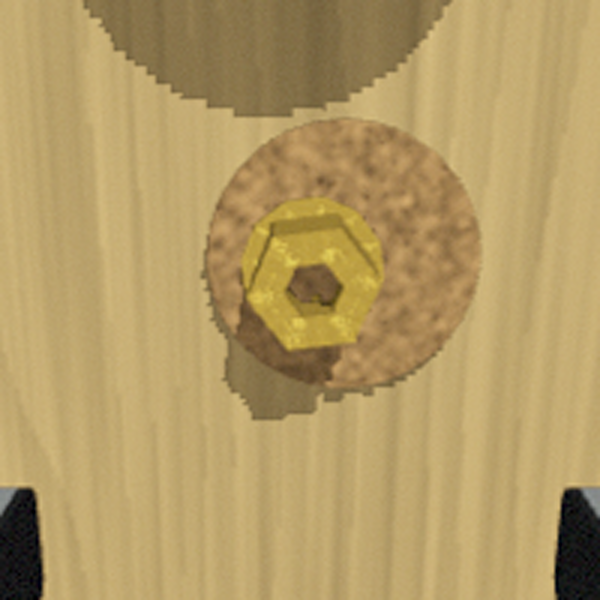

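The crop shows the hexagon's top face with corners near (273,238), (341,231), (383,281), (355,342), (290,350) and (247,290), its bore at about (314,286).

Run:
```python
from h import *
f='w2'
C=np.array([(273,238),(341,231),(383,281),(355,342),(290,350),(247,290)],float)
P=np.array([onz(f,180+(x+.5)/3-.5,100+(y+.5)/3-.5,44) for x,y in C]); c=P.mean(0); print(c)
a=P[:,:2]-c[:2]; print(np.hypot(*a.T)); an=np.degrees(np.arctan2(a[:,1],a[:,0])); print(an, an%60)
w=np.angle(np.exp(6j*np.radians(an)).mean())/6; print('corner phase',np.degrees(w),'flat normals',np.degrees(w)+30)
print([pt(f,180+x/3,100+y/3).round(1) for x,y in [(314,330),(280,300),(350,290),(250,250),(400,200)]])
g='sc0'; print(onz(g,206,226,44))
p=cv2.imread('pics/w2.png');hsv=cv2.cvtColor(p,cv2.COLOR_BGR2HSV)[100:300,180:380]
# coaster/nut flange check
# low: bottom arc of flange at crop (243..,197..): centre
print(onz(f,180+314/3,100+197/3,13), onz(f,180+244/3,100+262/3,13), onz(f,180+383/3,100+262/3,13))
```

```text
[ 534.39631589 -196.88626424   44.        ]
[22.54282622 21.76176557 23.16798947 23.34975423 23.24414709 22.98199216]
[ 129.0886569    67.45582353    7.87965835  -52.71554972 -110.7788712
 -178.84845905] [9.0886569  7.45582353 7.87965835 7.28445028 9.2211288  1.15154095]
corner phase 7.069776675160109 flat normals 37.06977667516011
[array([ 534.7, -211.9,   43.3]), array([ 523. , -200.9,   44.6]), array([ 546.6, -197.1,   44.7]), array([ 511.2, -190.7,   12.3]), array([ 566.5, -172.4,    7.2])]
[ 528.02140733 -194.50081023   44.        ]
[ 534.55766985 -170.71189082   13.        ] [ 508.95920156 -195.14878273   13.        ] [ 560.57553903 -194.58689685   13.        ]
```

>>> step_arm --moves '[[[0,0,0],[0,0,0.1],-1],[[0,0,0],[0,0,0.1],-1],[[0,0,0],[0,0,0.1],-1],[[0,0,0],[0,0,0.095],-1],[[0.29,0.6,2.5],[0,0,0],-1],[[0,0,2.5],[0,0,0],-1],[[0,0,2.5],[0,0,0],-1],[[0,0,2.5],[0,0,0],-1],[[0,0,0],[0,0,0],-1],[[0,0,0],[0,0,0],-1],[[0,0,0],[0,0,0],-1],[[0,0,0],[0,0,0],-1]]'

```text
time_s: 4.75
eef_pos: [535.4, -197.5, 93.2]
tool_rot: [3.139, -0.0, 1.185]
force: [0.3, 0.2, 0.1]
gripper_width: 1.0
grasp_force: 0.0
```

Run:
```python
from h import *
snap('wrist','w3'); o=robot.get_obs(); print(o['joint_pos'],o['eef_pos'],o['tool_rot'])
z=np.load('pics/w3.npz'); c=z['eye'];q=rot(z['o']).T@(np.array([534.5,-196.6,44])-c); print(z['k'][:2]*q[:2]/q[2]+z['k'][2:])
p=cv2.imread('pics/w3.png'); 
cv2.imwrite('pics/w3c.png',cv2.resize(p[120:320,130:430],None,fx=2.5,fy=2.5,interpolation=2))
```

```text
[-0.24352656  0.43943999  0.69502147  1.73074901 -0.3143288   1.08247897
  0.16759952] [ 535.39292215 -197.40821364   93.16883911] [ 3.13871568e+00 -5.70225979e-04  1.18494752e+00]
[275.7185296 231.977511 ]
```

View pics/w3c.png

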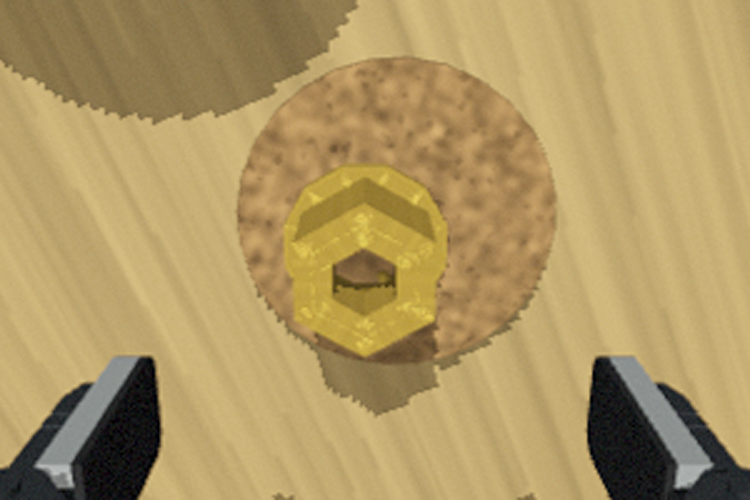

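>>> step_arm --moves '[[[0.04,-0.15,1.8],[0,0,0],-1],[[0,0,1.8],[0,0,0],-1],[[0,0,1.8],[0,0,0],-1],[[0,0,1.8],[0,0,0],-1],[[0,0,0.6],[0,0,0],-0.5],[[0,0,0],[0,0,0],-0.2],[[0,0,0],[0,0,0],-0.1],[[0,0,0],[0,0,0],-0.05],[[0,0,0],[0,0,0],-0.05],[[0,0,0],[0,0,0],-0.05]]'

```text
time_s: 5.63
eef_pos: [533.8, -196.2, 14.4]
tool_rot: [3.14, -0.0, 1.185]
force: [-0.6, 0.1, 0.1]
gripper_width: 0.525
grasp_force: 0.0
```

Run:
```python
from h import *
snap('wrist','w4'); o=robot.get_obs(); print(o['eef_pos'],o['tool_rot'],o['force'],o['gripper_width'])
p=cv2.imread('pics/w4.png'); 
cv2.imwrite('pics/w4c.png',cv2.resize(p[170:390,150:410],None,fx=2.6,fy=2.6,interpolation=2))
```

```text
[ 533.61113997 -196.06292725   14.11260542] [ 3.14030684e+00 -3.43872909e-04  1.18494773e+00] [-0.04612318 -0.5394024   0.35045488] 0.5225207306689107
```

View pics/w4c.png

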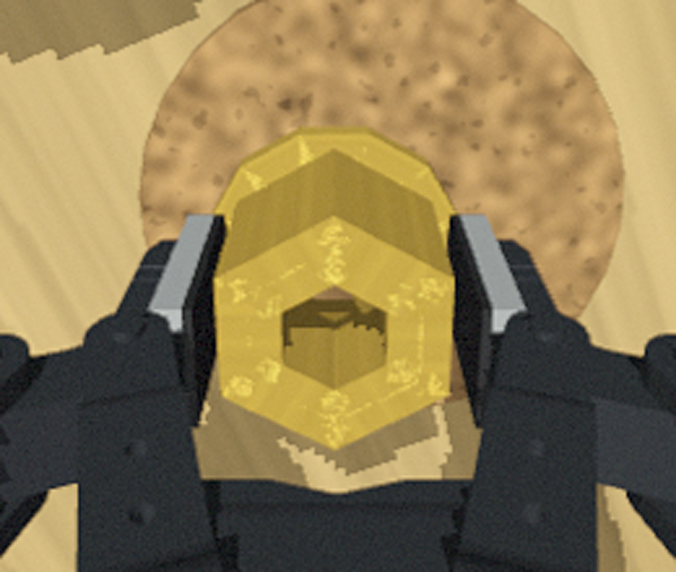

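The jaws straddle the hexagon with its flats parallel to the pads and the nut centred at crop (335,330). I'll grip and lift.

>>> step_arm --moves '[[[0,0,0],[0,0,0],0.3],[[0,0,0],[0,0,0],1],[[0,0,0],[0,0,0],1],[[0,0,0],[0,0,0],1],[[0,0,-0.5],[0,0,0],1],[[0,0,-2],[0,0,0],1],[[0,0,-3],[0,0,0],1],[[0,0,-3],[0,0,0],1],[[0,0,-3],[0,0,0],1],[[0,0,-3],[0,0,0],1],[[0,0,0],[0,0,0],1],[[0,0,0],[0,0,0],1]]'

```text
time_s: 6.68
eef_pos: [533.9, -196.3, 160.1]
tool_rot: [3.138, -0.001, 1.185]
force: [-0.5, 1.4, -2.4]
gripper_width: 0.457
grasp_force: 61.0
```

Run:
```python
from h import *
snap('wrist','w5'); o=robot.get_obs(); print(o['joint_pos'],o['eef_pos'],o['tool_rot'],o['force'],o['gripper_width'],o['grasp_force'])
p=cv2.imread('pics/w5.png'); 
cv2.imwrite('pics/w5c.png',cv2.resize(p[170:390,150:410],None,fx=2.6,fy=2.6,interpolation=2))
```

```text
[-0.27746669  0.36607555  0.72932791  1.66416348 -0.25829836  1.21002998
  0.12507235] [ 532.99447683 -195.76503622  158.36019505] [ 3.14131676e+00 -4.68457715e-04  1.18498746e+00] [-0.6748181   0.06564362 -3.01151433] 0.455421041845039 61.03809629101306
```

View pics/w5c.png

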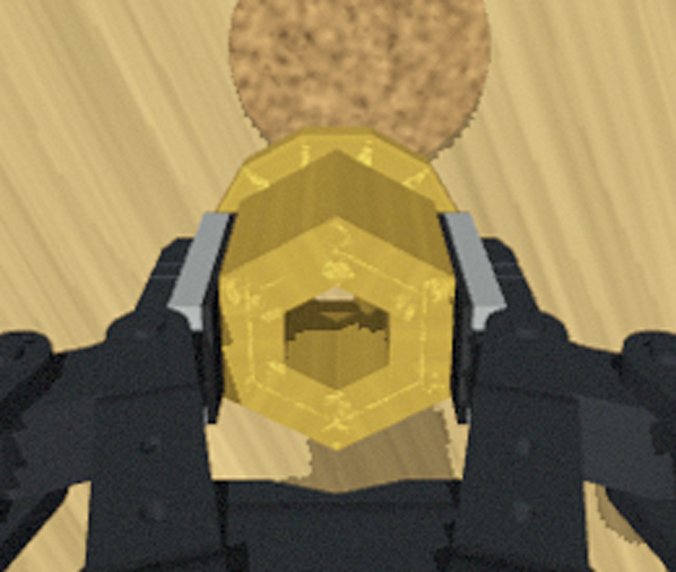

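>>> step_arm --moves '[[[3.3,-1.44,-0.6],[0,0,0],1],[[3.3,-1.44,-0.6],[0,0,0],1],[[3.3,-1.44,-0.6],[0,0,0],1],[[3.3,-1.44,-0.6],[0,0,0],1],[[3.3,-1.44,-0.6],[0,0,0],1],[[3.3,-1.44,-0.6],[0,0,0],1],[[3.3,-1.44,-0.6],[0,0,0],1],[[3.3,-1.44,-0.6],[0,0,0],1],[[3.3,-1.44,-0.6],[0,0,0],1],[[3.3,-1.44,-0.6],[0,0,0],1],[[3.3,-1.44,0],[0,0,0],1],[[0,0,0],[0,0,0],1]]'

```text
time_s: 7.73
eef_pos: [520.0, 209.7, 215.9]
tool_rot: [-3.137, -0.0, 1.197]
force: [-0.7, 0.9, -2.2]
gripper_width: 0.461
grasp_force: 61.1
```

>>> step_arm --moves '[[[0,0,0],[0,0,0],1],[[0,0,0],[0,0,0],1],[[0,0,0],[0,0,0],1],[[0,0,0],[0,0,0],1],[[0,0,0],[0,0,0],1]]'

```text
time_s: 8.15
eef_pos: [523.1, 198.6, 218.1]
tool_rot: [-3.141, 0.0, 1.183]
force: [0.4, -0.4, -1.5]
gripper_width: 0.457
grasp_force: 61.1
```

Run:
```python
from h import *
snap('wrist','w6'); o=robot.get_obs(); print(o['joint_pos'],o['eef_pos'],o['tool_rot'],o['force'],o['gripper_width'],o['grasp_force'])
p=cv2.imread('pics/w6.png'); 
cv2.imwrite('pics/w6c.png',cv2.resize(p[110:350,160:400],None,fx=2.5,fy=2.5,interpolation=2))
q=onz('w5',279.3,297.4,158.36+29.9)-np.array([532.994,-195.765,158.36]); a=1.185; print('nut rel tcp in tool xy',q[0]*np.cos(a)+q[1]*np.sin(a), q[0]*np.sin(a)-q[1]*np.cos(a))
```

```text
[-0.87100508  0.26880788  0.55338293  1.59590531 -0.14465654  1.31821615
 -0.68518646] [523.13189629 198.8743034  218.23051524] [-3.14145877e+00  1.21712159e-04  1.18303483e+00] [ 0.28471102 -0.42968822 -2.09417403] 0.45722708594760686 61.07495477423072
nut rel tcp in tool xy 0.7523998044129383 1.1993177243159523
```

View pics/w6c.png

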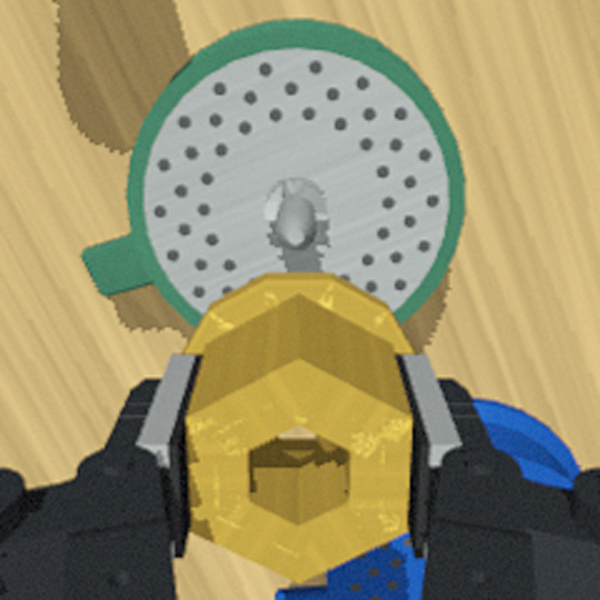

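The stud tip is at crop (296,233), image about (278,203). The held nut is centred at crop (300,470).

Run:
```python
from h import *
f='w6'; z=np.load('pics/w6.npz'); d=z['d']; fx,fy,cx,cy=z['k']; Rm=rot(z['o']); T=np.array([523.13,198.87,218.23]); a=1.183
tl=lambda q:(q[0]*np.cos(a)+q[1]*np.sin(a), q[0]*np.sin(a)-q[1]*np.cos(a))
V,U=np.mgrid[170:220,255:305]; D=d[170:220,255:305]
P=z['eye']+(np.stack([(U-cx)/fx,(V-cy)/fy,U*0+1],-1)*D[...,None])@Rm.T
for lo,hi in ((94,102),(88,102),(75,102),(62,75)):
    m=(P[...,2]>lo)&(P[...,2]<hi); print(lo,m.sum(),U[m].mean(),V[m].mean(),P[m].mean(0),P[m][:,2].max())
for v in (202,203,204): q=onz(f,278.1,v,98); print(v,q,tl(q-T))
p=cv2.imread('pics/w6.png'); hsv=cv2.cvtColor(p,cv2.COLOR_BGR2HSV)
m=(hsv[...,1]<40)&(hsv[...,2]>90); m=m[:225]
# fit plate edge circle from white/green boundary in upper half
E=[]
for u in range(222,336,2):
    c=np.where(m[:200,u])[0]
    if len(c): E.append(onz(f,u,c[0]-.5,50)[:2])
E=np.array(E); A=np.c_[2*E,np.ones(len(E))]; s=np.linalg.lstsq(A,(E**2).sum(1),rcond=None)[0]; print('plate',s[:2],np.sqrt(s[2]+s[:2]@s[:2]),tl(np.r_[s[:2],0]-T))
```

```text
94 97 278.0103092783505 203.0721649484536 [523.29975405 199.30816571  96.41425949] 100.02954437583793
88 208 278.1682692307692 201.4471153846154 [523.75628113 200.05622372  93.87956989] 100.02954437583793
75 255 278.24313725490197 199.98823529411766 [524.14207084 200.82194775  91.66506495] 100.02954437583793
62 176 277.6988636363636 190.55113636363637 [524.53838725 203.54994924  65.04892351] 74.53117256746577
202 [523.94968843 200.65353168  98.        ] (np.float64(1.9610594653473998), np.float64(0.08438091274377135))
203 [523.58376392 199.76214568  98.        ] (np.float64(0.9974895724481262), np.float64(0.08270525123234962))
204 [523.21706918 198.86888342  98.        ] (np.float64(0.03189148571604449), np.float64(0.08102606266343612))
plate [522.84752093 198.92444852] 65.58515374289952 (np.float64(-0.056413832455828476), np.float64(-0.28209315187515455))
```

>>> step_arm --moves '[[[0.04,-0.11,2],[0,0,0],1],[[0,0,2.5],[0,0,0],1],[[0,0,2.5],[0,0,0],1],[[0,0,2.5],[0,0,0],1],[[0,0,2],[0,0,0],1],[[0,0,1],[0,0,0],1],[[0,0,0],[0,0,0],1],[[0,0,0],[0,0,0],1],[[0,0,0],[0,0,0],1],[[0,0,0],[0,0,0],1]]'

```text
time_s: 9.03
eef_pos: [523.2, 201.1, 94.9]
tool_rot: [3.14, -0.002, 1.185]
force: [0.6, 0.6, -1.9]
gripper_width: 0.458
grasp_force: 61.1
```

>>> step_arm --moves '[[[0,0,0.3],[0,0,0],1],[[0,0,0.3],[0,0,0],1],[[0,0,0.3],[0,0,0],1],[[0,0,0],[0,0,0],1],[[0,0,0],[0,0,0],1]]'

```text
time_s: 9.45
eef_pos: [521.9, 200.7, 84.0]
tool_rot: [-3.141, 0.0, 1.185]
force: [0.3, -0.2, -2.6]
gripper_width: 0.457
grasp_force: 61.1
```

Run:
```python
from h import *
o=robot.get_obs(); print(o['eef_pos'],o['tool_rot'],o['force'],o['torque'],o['gripper_width'])
snap('wrist','w7'); p=cv2.imread('pics/w7.png')
cv2.imwrite('pics/w7c.png',cv2.resize(p[170:390,150:410],None,fx=2.6,fy=2.6,interpolation=2))
```

```text
[521.85049314 200.73309583  83.99842607] [-3.14113225e+00  4.71049491e-04  1.18494226e+00] [ 0.30614117 -0.17232323 -2.56496068] [-0.03910572 -0.04483776  0.02617329] 0.45728898099588455
```

View pics/w7c.png

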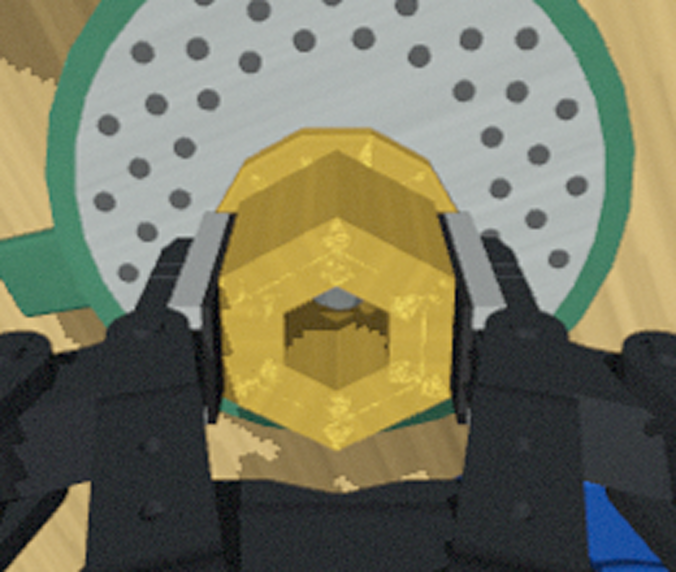

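The stud tip shows at crop (338,297), laterally centred in the bore (337). I'll lower it gently.

>>> step_arm --moves '[[[0,0,0.15],[0,0,0],1],[[0,0,0.15],[0,0,0],1],[[0,0,0],[0,0,0],1],[[0,0,0],[0,0,0],1]]'

```text
time_s: 9.83
eef_pos: [522.0, 200.7, 81.1]
tool_rot: [-3.141, 0.0, 1.185]
force: [-0.2, -0.6, -0.3]
gripper_width: 0.458
grasp_force: 61.1
```

>>> step_arm --moves '[[[0,0,0.15],[0,0,0],1],[[0,0,0.15],[0,0,0],1],[[0,0,0],[0,0,0],1],[[0,0,0],[0,0,0],1]]'

```text
time_s: 10.17
eef_pos: [522.0, 200.6, 78.1]
tool_rot: [-3.141, 0.0, 1.185]
force: [-0.6, -0.1, -1.7]
gripper_width: 0.454
grasp_force: 61.1
```

>>> step_arm --moves '[[[0,0,0.15],[0,0,0],1],[[0,0,0.15],[0,0,0],1],[[0,0,0],[0,0,0],1],[[0,0,0],[0,0,0],1]]'

```text
time_s: 10.5
eef_pos: [522.0, 200.6, 75.1]
tool_rot: [-3.141, 0.0, 1.185]
force: [-0.0, 0.5, -2.6]
gripper_width: 0.462
grasp_force: 61.1
```

>>> step_arm --moves '[[[0,0,0.15],[0,0,0],1],[[0,0,0.15],[0,0,0],1],[[0,0,0],[0,0,0],1],[[0,0,0],[0,0,0],1]]'

```text
time_s: 10.83
eef_pos: [522.0, 200.5, 72.1]
tool_rot: [-3.141, 0.0, 1.185]
force: [0.2, -1.2, -3.2]
gripper_width: 0.459
grasp_force: 61.1
```

>>> step_arm --moves '[[[0,0,0.1],[0,0,0],1],[[0,0,0.1],[0,0,0],1],[[0,0,0],[0,0,0],1],[[0,0,0],[0,0,0],1]]'

```text
time_s: 11.17
eef_pos: [522.2, 200.6, 70.2]
tool_rot: [3.141, 0.0, 1.185]
force: [1.4, -1.8, -2.7]
gripper_width: 0.462
grasp_force: 61.1
```

>>> step_arm --moves '[[[0,0,0.05],[0,0,0],1],[[0,0,0.05],[0,0,0],1],[[0,0,0],[0,0,0],1]]'

```text
time_s: 11.42
eef_pos: [522.2, 200.6, 69.3]
tool_rot: [3.141, 0.0, 1.185]
force: [0.5, -1.8, -1.8]
gripper_width: 0.461
grasp_force: 61.1
```

>>> step_arm --moves '[[[0,0,0.05],[0,0,0],1],[[0,0,0.05],[0,0,0],1],[[0,0,0],[0,0,0],1]]'

```text
time_s: 11.67
eef_pos: [522.2, 200.6, 68.2]
tool_rot: [3.142, 0.0, 1.185]
force: [-0.1, -2.9, -0.7]
gripper_width: 0.461
grasp_force: 61.1
```

>>> step_arm --moves '[[[0,0,0.05],[0,0,0],1],[[0,0,0.05],[0,0,0],1],[[0,0,0],[0,0,0],1]]'

```text
time_s: 11.92
eef_pos: [522.2, 200.6, 67.2]
tool_rot: [3.142, 0.0, 1.185]
force: [0.9, -3.4, -1.1]
gripper_width: 0.46
grasp_force: 61.2
```

>>> step_arm --moves '[[[0,0,0.04],[0,0,0],1],[[0,0,0.04],[0,0,0],1],[[0,0,0],[0,0,0],1]]'

```text
time_s: 12.17
eef_pos: [522.2, 200.6, 66.6]
tool_rot: [3.142, 0.0, 1.185]
force: [0.5, -3.1, 1.1]
gripper_width: 0.457
grasp_force: 61.5
```

>>> step_arm --moves '[[[0,0,0],[0,0,0],0.05],[[0,0,0],[0,0,0],0.05],[[0,0,0],[0,0,0],0.04],[[0,0,0],[0,0,0],0.04]]'

```text
time_s: 12.5
eef_pos: [522.0, 201.4, 66.5]
tool_rot: [-3.141, -0.001, 1.186]
force: [-0.4, -0.3, -0.3]
gripper_width: 0.482
grasp_force: 0.0
```

```bash
cat >> h.py <<'E'
def st():
    """pose, force and nut-top height seen by wrist depth (held column of nut's front top face), relative to plate"""
    o=robot.get_obs(); z0=o['eef_pos'][2]
    p,d=vision.read_camera('wrist'); c=vision.camera_params('wrist'); fx,fy,cx,cy=[c[k] for k in('fx','fy','cx','cy')]
    hsv=cv2.cvtColor(p,cv2.COLOR_RGB2HSV); m=(hsv[...,0]>18)&(hsv[...,0]<32)&(hsv[...,1]>120); m[:230]=0; m[350:]=0; m[:,:225]=0; m[:,335:]=0
    V,U=np.where(m&(d>0)); D=d[V,U]
    P=c['eye']+(np.stack([(U-cx)/fx,(V-cy)/fy,U*0+1],-1)*D[:,None])@rot(c['orientation']).T
    h,e=np.histogram(P[:,2],np.arange(60,110,.5)); k=h.argmax(); s=P[abs(P[:,2]-e[k]-.25)<2]
    s=s if len(s) else P
    # edge angle of hexagon: from min area in tool frame
    q=s[:,:2]; hull=cv2.convexHull(q.astype(np.float32)); hl=hull[:,0]; ed=np.roll(hl,-1,0)-hl; L=np.hypot(*ed.T); an=np.arctan2(ed[:,1],ed[:,0]); w=np.angle((L*np.exp(6j*an)).sum())/6
    print('tcp',o['eef_pos'].round(1),'yaw',np.degrees(o['tool_rot'][2]).round(1),'F',o['force'].round(1),'Tq',o['torque'].round(2),'w',round(o['gripper_width'],3),'gf',round(o['grasp_force'],1))
    print('nut top z',np.median(s[:,2]).round(2),'zp~',(np.median(s[:,2])-86).round(2),'centre',((q.max(0)+q.min(0))/2).round(1),'edge ang mod60',(np.degrees(w)%60).round(1),'n',len(s),'t',o['time_s'])
E
python3 -c "
from h import *
st()"
```

```text
tcp [522.  201.4  66.5] yaw 67.9 F [-0.4 -0.3 -0.3] Tq [ 0.04 -0.05  0.  ] w 0.482 gf 0.0
nut top z 96.08 zp~ 10.08 centre [522.4 199.3] edge ang mod60 7.7 n 5091 t 12.5
```

>>> step_arm --moves '[[[0,0,0],[0,0,-0.06],0.04],[[0,0,0],[0,0,-0.06],0.04],[[0,0,0],[0,0,-0.06],0.04],[[0,0,0],[0,0,-0.06],0.04],[[0,0,0],[0,0,-0.06],0.04],[[0,0,0],[0,0,0],0.04]]'

```text
time_s: 13.05
eef_pos: [521.9, 201.2, 66.5]
tool_rot: [-3.141, -0.0, 1.488]
force: [0.1, 0.1, -0.6]
gripper_width: 0.483
grasp_force: 0.1
```

```bash
python3 -c "
from h import *
st()"
```

```text
tcp [521.9 201.2  66.5] yaw 85.3 F [ 0.1  0.1 -0.6] Tq [ 0.02 -0.   -0.03] w 0.483 gf 0.1
nut top z 96.29 zp~ 10.29 centre [523.3 199.8] edge ang mod60 22.9 n 5187 t 13.05
```

>>> step_arm --moves '[[[0,0,0],[0,0,-0.06],0.04],[[0,0,0],[0,0,-0.06],0.04],[[0,0,0],[0,0,-0.06],0.04],[[0,0,0],[0,0,-0.06],0.04],[[0,0,0],[0,0,0],0.04]]'

```text
time_s: 13.52
eef_pos: [522.0, 200.9, 66.4]
tool_rot: [-3.141, -0.0, 1.726]
force: [-0.4, 0.2, 0.1]
gripper_width: 0.481
grasp_force: 0.2
```

```bash
python3 -c "
from h import *
st()"
```

```text
tcp [522.  200.9  66.4] yaw 98.9 F [-0.4  0.2  0.1] Tq [0.03 0.05 0.03] w 0.481 gf 0.2
nut top z 88.93 zp~ 2.93 centre [523.  198.8] edge ang mod60 37.0 n 4621 t 13.5167
```

The nut has dropped in, with its underside about 3 mm above the plate. Now clockwise.

>>> step_arm --moves '[[[0,0,0],[0,0,0],0.04],[[0,0,0],[0,0,0.06],0.04],[[0,0,0],[0,0,0.06],0.04],[[0,0,0],[0,0,0.06],0.04],[[0,0,0],[0,0,0.06],0.04],[[0,0,0],[0,0,0.06],0.04],[[0,0,0],[0,0,0.06],0.04],[[0,0,0],[0,0,0.06],0.04],[[0,0,0],[0,0,0.06],0.04],[[0,0,0],[0,0,0],0.04]]'

```text
time_s: 14.4
eef_pos: [522.2, 200.8, 66.4]
tool_rot: [3.141, 0.0, 1.24]
force: [-0.2, 0.4, -0.1]
gripper_width: 0.48
grasp_force: 0.0
```

```bash
python3 -c "
from h import *
st()"
```

```text
tcp [522.2 200.8  66.4] yaw 71.0 F [-0.2  0.4 -0.1] Tq [ 0.01 -0.02  0.01] w 0.48 gf 0.0
nut top z 87.4 zp~ 1.4 centre [522.9 199.5] edge ang mod60 12.8 n 4471 t 14.4
```

>>> step_arm --moves '[[[0,0,0],[0,0,0.05],0.04],[[0,0,0],[0,0,0.05],0.04],[[0,0,0],[0,0,0.05],0.04],[[0,0,0],[0,0,0.05],0.04],[[0,0,0],[0,0,0.05],0.04],[[0,0,0],[0,0,0],0.04]]'

```text
time_s: 14.95
eef_pos: [522.2, 200.7, 66.5]
tool_rot: [3.141, 0.0, 0.993]
force: [0.7, 0.2, -0.1]
gripper_width: 0.48
grasp_force: 0.0
```

```bash
python3 -c "
from h import *
st()"
```

```text
tcp [522.2 200.7  66.5] yaw 56.9 F [ 0.7  0.2 -0.1] Tq [-0.05 -0.   -0.01] w 0.48 gf 0.0
nut top z 86.49 zp~ 0.49 centre [522.4 199.5] edge ang mod60 58.3 n 4368 t 14.95
```

>>> step_arm --moves '[[[0,0,0],[0,0,0.04],0.04],[[0,0,0],[0,0,0.04],0.04],[[0,0,0],[0,0,0.04],0.04],[[0,0,0],[0,0,0.04],0.04],[[0,0,0],[0,0,0],0.04]]'

```text
time_s: 15.42
eef_pos: [522.2, 200.6, 66.5]
tool_rot: [3.141, 0.0, 0.835]
force: [-0.4, -0.5, -1.0]
gripper_width: 0.478
grasp_force: 0.2
```

```bash
python3 -c "
from h import *
st()"
```

```text
tcp [522.2 200.6  66.5] yaw 47.9 F [-0.4 -0.5 -1. ] Tq [-0.11 -0.01 -0.  ] w 0.478 gf 0.2
nut top z 86.06 zp~ 0.06 centre [522.2 199.7] edge ang mod60 50.3 n 4303 t 15.4167
```

Turned about 47° and nearly flush. I'll go on in small steps, watching the moment.

>>> step_arm --moves '[[[0,0,0],[0,0,0.04],0.04],[[0,0,0],[0,0,0.04],0.04],[[0,0,0],[0,0,0.04],0.04],[[0,0,0],[0,0,0],0.04]]'

```text
time_s: 15.8
eef_pos: [522.3, 200.5, 66.5]
tool_rot: [3.141, 0.0, 0.715]
force: [1.1, -0.5, -0.8]
gripper_width: 0.483
grasp_force: 0.5
```

```bash
python3 -c "
from h import *
st()"
```

```text
tcp [522.3 200.5  66.5] yaw 41.0 F [ 1.1 -0.5 -0.8] Tq [-0.17 -0.08  0.02] w 0.483 gf 0.5
nut top z 85.84 zp~ -0.16 centre [522.9 199.8] edge ang mod60 42.7 n 4311 t 15.8
```

>>> step_arm --moves '[[[0,0,0],[0,0,0.03],0.04],[[0,0,0],[0,0,0.03],0.04],[[0,0,0],[0,0,0.03],0.04],[[0,0,0],[0,0,0],0.04]]'

```text
time_s: 16.18
eef_pos: [522.2, 200.4, 66.4]
tool_rot: [3.141, 0.0, 0.626]
force: [1.3, -1.0, -0.6]
gripper_width: 0.481
grasp_force: 0.9
```

```bash
python3 -c "
from h import *
st()"
```

```text
tcp [522.2 200.4  66.4] yaw 35.9 F [ 1.3 -1.  -0.6] Tq [-0.21 -0.25 -0.03] w 0.481 gf 0.9
nut top z 85.85 zp~ -0.15 centre [522.9 199.5] edge ang mod60 37.4 n 4312 t 16.1833
```

The height stays flush at 85.85 over the last step, so the nut is home and resistance is only starting to build. I'll release and retreat.

>>> step_arm --moves '[[[0,0,0],[0,0,-0.03],-0.1],[[0,0,0],[0,0,0],-0.4],[[0,0,0],[0,0,0],-0.8],[[0,0,0],[0,0,0],-0.8],[[0,0,-1],[0,0,0],-0.8],[[0,0,-2],[0,0,0],-0.8],[[0,0,-3],[0,0,0],-0.8],[[0,0,-3],[0,0,0],-0.8],[[0,0,-3],[0,0,0],-0.8],[[0,0,0],[0,0,0],-0.8],[[0,0,0],[0,0,0],-0.8],[[0,0,0],[0,0,0],-0.8]]'

```text
time_s: 17.23
eef_pos: [521.9, 200.8, 186.6]
tool_rot: [-3.141, -0.0, 0.655]
force: [0.3, 0.3, -0.0]
gripper_width: 0.897
grasp_force: 0.0
```

Run:
```python
from h import *
snap('wrist','w8'); o=robot.get_obs(); print(o['eef_pos'],o['force'])
p=cv2.imread('pics/w8.png'); cv2.imwrite('pics/w8c.png',cv2.resize(p[80:320,150:430],None,fx=2.5,fy=2.5,interpolation=2))
hsv=cv2.cvtColor(p,cv2.COLOR_BGR2HSV); m=(hsv[...,0]>18)&(hsv[...,0]<32)&(hsv[...,1]>120); m[:,:220]=0;m[:,340:]=0
zz=np.array([pt('w8',u,v)[2] for v,u in zip(*np.where(m))]); h,e=np.histogram(zz,np.arange(48,96,1)); print([(a,b) for a,b in zip(e,h) if b>40])
```

```text
[521.47549385 200.69863022 185.82333726] [-0.49312973  0.05229443 -0.36869861]
[(np.int64(53), np.int64(203)), (np.int64(54), np.int64(188)), (np.int64(83), np.int64(100)), (np.int64(84), np.int64(585)), (np.int64(85), np.int64(637)), (np.int64(86), np.int64(84))]
```

View pics/w8c.png

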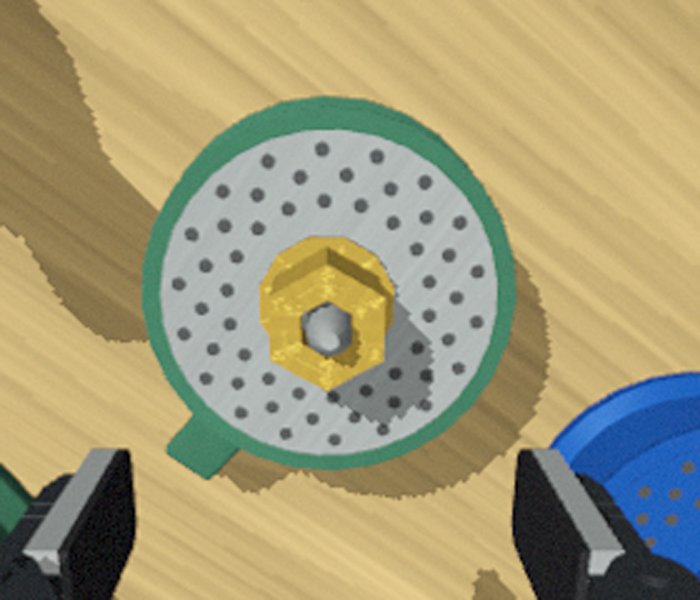

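The nut stands upright and flush, centred on the stud at crop (327,328). The gripper is clear of it.

```bash
python3 -c "
from bench import robot
print(robot.job_done())"
```

```text
the job is handed in; nothing more can be done
None
```

I screwed the brass nut onto the small green press's stud until its flange looked flush with the plate by the wrist camera, let go, and handed the job in at about 17 s; the hand-in returned no verdict.

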